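# Flush a leaf-litter incubation box with its lid pump

## Robot

A 6-joint arm with a two-finger parallel gripper is mounted at the origin on the work surface. World frame = base frame: x ahead of the robot, y to its left, z up, the work surface at z = 0. Lengths are in m, angles in degrees, forces in N, time in s.
With the tool pointing down it reaches from about 0.325 to 0.85 m from the base axis. Payload 15.5 kg.
Tool frame: the origin (TCP) lies midway between the tips of the shut fingers; the grasp point (between the pads) lies 19 mm behind it; z points along the fingers, y is the line along which they close (so a half turn about z gives the same grasp; the last joint's range is limited). The gripper opens to 91 mm and grips with 3 to 60 N. Pads are 32 mm wide; open, the fingers measure 118 mm over their backs; the gripper's body (76 mm by 178 mm) begins 60 mm behind the grasp point.
Start: joints at [59.502, 28.281, 77.091, -0, 74.628, -5.472], TCP at [0.264, 0.566, 0.214] pointing down, gripper open.
Joint ranges: [-166.48, 166.48], [-47.26, 123.95], [12.59, 153.08], [-70.14, 250.14], [6.76, 159.57], [-176.63, 176.63]. Speed limits (degrees/s): [108.29, 108.29, 147.25, 172.46, 172.46, 172.46].

## Interface

Orientations are given as a 3x3 rotation matrix whose columns are the frame's x, y, z axes.
In Python, from bench import ctrl gives the robot as it stands. The module is installed in compiled form; this text tells all that it offers. Calls block until the motion is done:
- ctrl.goto(position, orientation): joint-space move of the TCP to a pose.
- ctrl.move_l(position, vel=0.15, ori=None, contact_N=None): straight line of the TCP; ori=None keeps the orientation; vel is the mean speed in m/s. With contact_N (N) it stops when the force on the tool has changed by that much, and returns True; else False.
- ctrl.movej(angles): joint-space move.
- ctrl.command_gripper(opening): opening from 0.0 (shut) to 1.0 (fully open); the grip force is fixed at half the most; returns when the fingers have stopped.
- ctrl.sleep(seconds).
- ctrl.ik(position, orientation): joint angles nearest the present ones, or None.
- ctrl.read_camera(name): name is "scene" or "top" or "wrist"; returns the picture (384x512x3 uint8, blue, green, red); there is no depth.
- ctrl.camera_params(name): a dict with "fx", "fy", "cx", "cy" (pixels), "pose" (4x4, takes a point from camera to world coordinates); the wrist camera has in their place "T_tool_cam" (4x4, takes a point from camera to tool coordinates, whose origin is the TCP and whose axes are the flange's). Camera axes: x right, y up, looking along -z (the intrinsics and any distortion apply to the point x, -y, -z); pixel columns grow to the right and rows downward; lengths in m; the calibration is good to about 2 mm. A picture is of the moment at which its call begins: read the wrist's pose just before it. camera_params takes no time and is no camera call.
A pose or a line that the arm cannot do raises ctrl.MotionError and nothing moves.
- ctrl.sign_off(): hands the job in; it is judged then, once.
Readings, each from a call of its own:
- ctrl.current_t(): time.
- ctrl.current_q(): joint angles.
- ctrl.current_dq(): joint speeds.
- ctrl.current_effort(): joint torques, N m.
- ctrl.current_tool_pos(): TCP position.
- ctrl.current_eef_rot(): TCP orientation.
- ctrl.current_contact_force(): force on the tool from outside, world axes, zero at the start.
- ctrl.current_wrist_torque(): the same for the moment, N m.
- ctrl.current_grip_width(): opening from 0.0 (shut) to 1.0 (fully open).
- ctrl.current_grasp_force(): force on a finger pad.
Only numpy, scipy, OpenCV 4.12 (cv2) and the standard library are available. Lean on these libraries where they do the work, as an engineer would, in place of code of your own. Each camera call takes 0.05 s, during which the arm holds its last target. There are 200 camera calls.

## Task

Flush the air in the incubation box with the orange pump: push the orange pump head in its lid all the way down to its stop, keep it down for about a second, then let it come fully back up and take the hand away. Do not press the blue pump, and leave both pump boxes standing where they are.

Things in the scene. Friction and masses are not known exactly. Their poses are not given: they have to be found in the camera images.
- orange_pump_top (a point): Centre of the top of the orange pump head: a flat disc 48 mm across, 10 mm thick, on a steel stem over a 52 mm grey collar in the middle of a white box's lid. The box is loose, 0.5 to 1 kg, 190 x 110 mm, lid top 107 mm above the table. This point is 147 mm above the table with the pump up, 129 mm fully down. z axis up, x axis along the 190 mm side.
- orange_pump (a joint): Stroke of the orange pump head, straight down: 0 = fully up (where its spring returns it), 0.018 m = fully down on its stop. The spring needs 4 N to start and 10 N at the stop; a rigid stop follows. It does not latch: it rises again as it is let go.
- blue_pump_top (a point): Centre of the top of the blue pump head on a second box, the same but for the colour. Not to be pressed. The two boxes stand to the robot's left and right, either way round, heads 250 mm or more apart. Beyond them stand an open white box of brown leaves, a lidded white box without a pump and an amber jar, none over 110 mm tall.
- blue_pump (a joint): Stroke of the blue pump head: 0 = fully up, 0.018 m = fully down.
Things that resemble listed ones, but are neither listed nor needed, are in the scene too. What is shaped like the part that bears blue_pump_top but red is not meant. Leave any yellow look-alike of the part that bears orange_pump_top alone.

How it is judged (in metres and radians):
On the way:
1. the orange pump head is pressed down to its stop and kept there for 0.4 s (value of joint orange_pump above 0.0155 m), for 0.4 s.
At the end, for the whole second after the job is handed in: Both pump heads are fully up again (within 3 mm), and both pump boxes stand upright (within 0.1 rad) within 25 mm of where they started (value of joint each of orange_pump, blue_pump below 0.003 m and distance of each of orange_pump_top, blue_pump_top from where it was at the start of the episode below 0.025 m and angle between each of orange_pump_top, blue_pump_top's own z axis and vertical below 0.1 rad); the robot touches nothing.
It fails at once if the blue pump head is pressed by more than 5 mm (value of joint blue_pump above 0.005 m).
It fails at once if a pump box is tipped by more than 0.3 rad (angle between any of orange_pump_top, blue_pump_top's own z axis and vertical above 0.3 rad).
It also fails if it takes over 35 s, if anything falls off the work surface, if the arm or the gripper's body presses on something with over 40 N, if the wrist force passes 120 N, or if a joint passes its speed limit or range.

## Working session

There is one attempt and no reset: what is moved stays moved. The work goes in short steps, each a Python script; the robot and the scene stay as the last script left them, time stands still between calls to the robot, and variables do not carry over. Pictures are saved under pics/ and viewed, at most 10 in all, crops included, and the job is handed in when it is done.

```bash
mkdir -p pics; python3 - <<'E'
from bench import ctrl
import cv2, numpy as np
for n in("scene","top"):
    im=ctrl.read_camera(n); cv2.imwrite(f"pics/{n}0.png",im)
    p=ctrl.camera_params(n); print(n,{k:(np.round(v,3).tolist() if k=="pose" else v) for k,v in p.items()})
a=cv2.imread("pics/scene0.png");b=cv2.imread("pics/top0.png")
cv2.imwrite("pics/both.png",cv2.resize(np.hstack([a,b]),(800,300),interpolation=cv2.INTER_AREA))
print(ctrl.current_t())
E
```

```text
scene {'fx': 496.48706952753275, 'fy': 496.48706952753275, 'cx': 260.69625875786136, 'cy': 186.68636539474298, 'pose': [[0.678, -0.601, 0.423, 0.958], [0.735, 0.568, -0.371, -0.447], [-0.017, 0.562, 0.827, 1.102], [0.0, 0.0, 0.0, 1.0]]}
top {'fx': 449.6446933667706, 'fy': 449.6446933667706, 'cx': 254.6550602993123, 'cy': 195.25922962821159, 'pose': [[-0.017, 0.993, -0.113, 0.352], [-1.0, -0.017, 0.001, -0.021], [-0.001, 0.113, 0.994, 1.241], [0.0, 0.0, 0.0, 1.0]]}
0.1
```

View pics/top0.png

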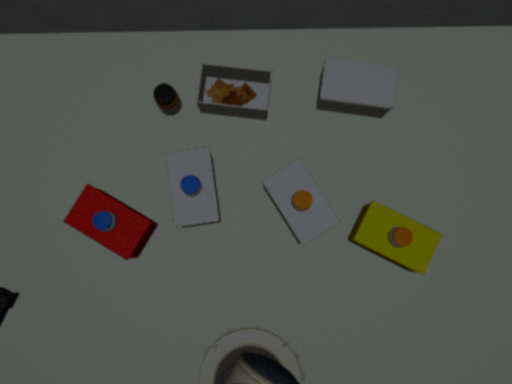

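View pics/scene0.png

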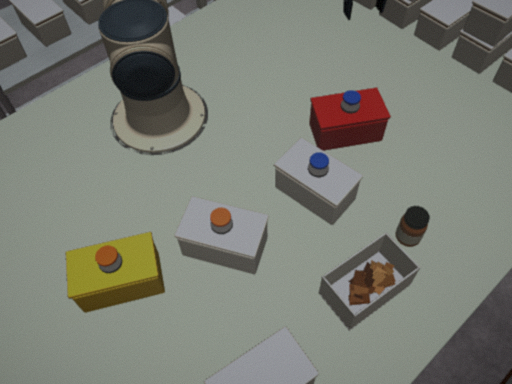

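The scene shows the orange head on the white box at top-view px (302,200) and scene px (221,216). The blue head on the white box is at top-view px (190,185). The yellow and red boxes are decoys.

```bash
cat > h.py <<'E'
import cv2, numpy as np
from bench import ctrl
def centroid(im,near,r=22):
    hsv=cv2.cvtColor(im,cv2.COLOR_BGR2HSV)
    m=cv2.inRange(hsv,(4,150,110),(18,255,255))
    n,l,s,c=cv2.connectedComponentsWithStats(m)
    i=min((i for i in range(1,n) if s[i,4]>60),key=lambda i:np.hypot(*(c[i]-near)))
    return c[i],s[i]
def ray(px,p,T):
    d=T[:3,:3]@np.array([(px[0]-p["cx"])/p["fx"],-(px[1]-p["cy"])/p["fy"],-1]); return T[:3,3],d
def onplane(px,p,T,z):
    o,d=ray(px,p,T); return o+d*(z-o[2])/d[2]
E
python3 - <<'E'
from h import *
R=[]
for n,near in(("top",(302,200)),("scene",(221,216))):
    p=ctrl.camera_params(n);T=np.array(p["pose"]);c,s=centroid(cv2.imread(f"pics/{n}0.png"),near)
    P=onplane(c,p,T,.145);print(n,c,s,P.round(4));R.append((P,ray(c,p,T)))
(o1,d1),(o2,d2)=R[0][1],R[1][1]
t=np.linalg.lstsq(np.c_[d1,-d2],o2-o1,rcond=None)[0]
print("tri",o1+d1*t[0],o2+d2*t[1])
P=(R[0][0]+R[1][0])/2
rot=np.array(ctrl.current_eef_rot());print(rot.round(2))
p=ctrl.camera_params("wrist");print({k:np.round(v,3).tolist() for k,v in p.items()})
a=np.arctan2(P[1],P[0])-np.arctan2(.566,.264)
Rz=cv2.Rodrigues(np.array([0,0,a]))[0]
print(ctrl.ik([P[0],P[1],.26],Rz@rot),ctrl.ik([P[0],P[1],.125],Rz@rot))
E
```

```text
Traceback (most recent call last):
  File "h.py", line 7, in centroid
    i=min((i for i in range(1,n) if s[i,4]>60),key=lambda i:np.hypot(*(c[i]-near)))
ValueError: min() iterable argument is empty
```

```bash
sed -i 's/(4,150,110),(18,255,255)/(3,140,60),(20,255,255)/' h.py
cat > m.py <<'E'
from h import *
for n,near in(("top",(302,200)),("scene",(221,216))):
    im=cv2.imread(f"pics/{n}0.png"); print(cv2.cvtColor(im,cv2.COLOR_BGR2HSV)[near[1],near[0]])
R=[]
for n,near in(("top",(302,200)),("scene",(221,216))):
    p=ctrl.camera_params(n);T=np.array(p["pose"]);c,s=centroid(cv2.imread(f"pics/{n}0.png"),near)
    P=onplane(c,p,T,.145);print(n,c,s,P.round(4));R.append((P,ray(c,p,T)))
(o1,d1),(o2,d2)=R[0][1],R[1][1]
t=np.linalg.lstsq(np.c_[d1,-d2],o2-o1,rcond=None)[0]
print("tri",o1+d1*t[0],o2+d2*t[1])
P=(R[0][0]+R[1][0])/2
rot=np.array(ctrl.current_eef_rot());print(rot.round(2))
p=ctrl.camera_params("wrist");print({k:np.round(v,3).tolist() for k,v in p.items()})
a=np.arctan2(P[1],P[0])-np.arctan2(.566,.264)
Rz=cv2.Rodrigues(np.array([0,0,a]))[0]
print(ctrl.ik([P[0],P[1],.26],Rz@rot),ctrl.ik([P[0],P[1],.125],Rz@rot))
E
python3 m.py
```

```text
[ 19 252  92]
[ 12 175 147]
top [301.85555556 199.52592593] [293 191  19  18 270] [ 0.464  -0.1378  0.145 ]
scene [220.10992908 216.74822695] [211 208  19  18 282] [ 0.4657 -0.1399  0.145 ]
tri [ 0.46438782 -0.138169    0.14154269] [ 0.46395666 -0.13879051  0.14156472]
[[-0.91  0.42 -0.  ]
 [ 0.42  0.91 -0.  ]
 [ 0.   -0.   -1.  ]]
{'fx': 316.38, 'fy': 316.38, 'cx': 257.98, 'cy': 198.768, 'T_tool_cam': [[-0.0, 0.97, 0.242, 0.067], [1.0, -0.0, 0.002, -0.001], [0.002, 0.242, -0.97, -0.17], [0.0, 0.0, 0.0, 1.0]]}
[-2.36843544e+01  1.42491558e+01  9.22776988e+01 -2.04165884e-03
  7.35347524e+01 -7.03102999e+00] [-2.36843544e+01  2.40809682e+01  1.02508823e+02 -2.43656230e-03
  5.34718155e+01 -7.03015838e+00]
```

Two views agree to 3 mm, and the triangulated height is 0.142 (0.147 expected). I'll go above with shut fingers and take one close look.

```bash
python3 - <<'E'
from h import *
P=np.array([.465,-.139])
rot=np.array(ctrl.current_eef_rot());x,y,z=ctrl.current_tool_pos()
ctrl.command_gripper(0.0)
ctrl.move_l([x,y,.29])
a=np.arctan2(P[1],P[0])-np.arctan2(y,x)
ctrl.goto([*P,.26],cv2.Rodrigues(np.array([0,0,a]))[0]@rot)
T=np.eye(4);T[:3,:3]=ctrl.current_eef_rot();T[:3,3]=ctrl.current_tool_pos()
im=ctrl.read_camera("wrist");cv2.imwrite("pics/w1.png",im)
p=ctrl.camera_params("wrist");T=T@np.array(p["T_tool_cam"])
v=np.linalg.inv(T)@[*P,.147,1];e=np.array([p["cx"]-p["fx"]*v[0]/v[2],p["cy"]+p["fy"]*v[1]/v[2]])
hc=cv2.cvtColor(im,cv2.COLOR_BGR2HSV)[int(e[1]),int(e[0])]
print("expected px",e,hc)
c,s=centroid(im,e);print(c,s,onplane(c,p,T,.147),ctrl.current_tool_pos(),ctrl.current_contact_force(),ctrl.current_t())
E
```

```text
expected px [257.19583318 194.72493213] [ 17 245 128]
[257.6097035  192.29865229] [ 233  169   50   49 1855] [ 0.4660207  -0.13691332  0.147     ] [ 0.46523788 -0.13849265  0.25999636] [ 0.07179953 -0.42582508  0.52489795] 4.7667
```

View pics/w1.png

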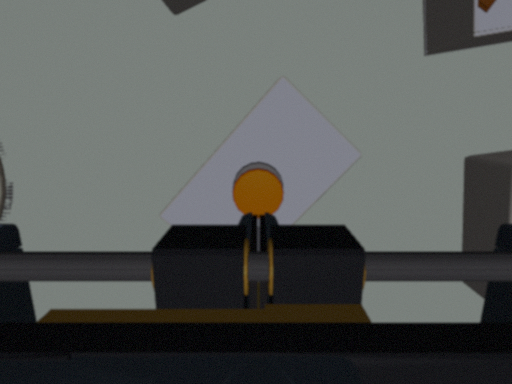

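The close view shows the orange head at px (258,192), within 3 mm of the estimate, on a white lid. Pressing now, with a force stop well above the spring's 10 N.

```bash
python3 - <<'E'
from h import *
P=[.4655,-.138]
ctrl.move_l([*P,.158],vel=.1)
f0=np.array(ctrl.current_contact_force())
hit=ctrl.move_l([*P,.122],vel=.02,contact_N=22)
def rep(): print(np.round(ctrl.current_tool_pos(),4),np.round(np.array(ctrl.current_contact_force())-f0,1),round(ctrl.current_t(),2))
print(hit);rep()
for _ in range(4): ctrl.sleep(.3);rep()
cv2.imwrite("pics/s2.png",ctrl.read_camera("scene"))
E
```

```text
True
[ 0.4656 -0.138   0.1292] [-2.2 -1.2 12.7] 7.26
[ 0.4656 -0.138   0.1292] [-1.7 -0.9 15.4] 7.56
[ 0.4656 -0.138   0.1292] [-2.7  0.9 14.9] 7.86
[ 0.4656 -0.138   0.1292] [-2.5  0.9 14.6] 8.16
[ 0.4656 -0.1381  0.1292] [-2.7  0.5 14. ] 8.46
```

TCP is at 0.129 with 14–15 N against a 10 N spring, so the head is on its stop, and it has been held 1.2 s. Releasing.

```bash
python3 - <<'E'
from h import *
P=[.4655,-.138]
ctrl.move_l([*P,.165],vel=.04)
ctrl.move_l([*P,.30],vel=.15)
ctrl.sleep(.5)
for n,near in(("scene",(221,216)),("top",(302,200))):
    im=ctrl.read_camera(n);cv2.imwrite(f"pics/{n}3.png",im)
    try: print(n,centroid(im,near))
    except ValueError: print("hidden")
print(ctrl.current_tool_pos(),ctrl.current_contact_force(),ctrl.current_t())
E
```

```text
scene (array([220.10954064, 216.7844523 ]), array([211, 208,  19,  18, 283], dtype=int32))
top (array([401.81914894, 236.35815603]), array([393, 227,  19,  20, 282], dtype=int32))
[ 0.46551073 -0.13800372  0.29998604] [-0.2032367   0.17234246 -0.07104521] 11.2083
```

View pics/scene3.png

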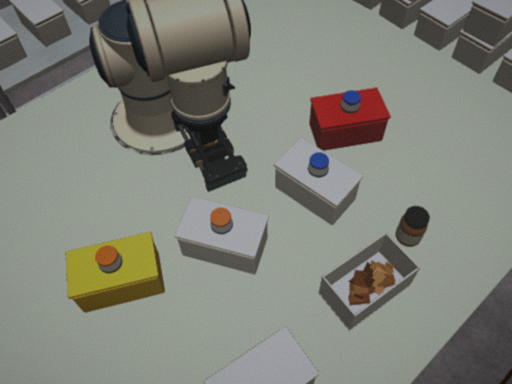

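The orange head is at scene px (220.1,216.8), the same as before the press, so it is up and the box hasn't moved. The blue head is unchanged at about (319,162), and the hand is clear.

```bash
python3 -c "
from bench import ctrl
print(ctrl.sign_off())"
```

```text
the job is handed in; nothing more can be done
None
```

The orange pump was pressed to its stop (TCP at 0.129 m, about 14 N), held about 1.2 s and released; the camera shows it fully up again with its box unmoved and the blue pump untouched, and the job is handed in.

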